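Open the centrifuge past its safety catch and load the balancing tube

TASK

The bench-top centrifuge's lid has popped up but its safety catch still holds it: reach under the raised front edge, feel along from the right for the hidden catch's upright peg, push it gently to the left against its spring and, still holding it aside, lift the lid and swing it fully up until it stays open. Then take the capped tube out of the metal stand and seat it fully, upright, in the rotor bucket straight across from the tube already there, so that the rotor is balanced, and let go. Do not force the catch, do not heave the lid against it, and leave the other tube and the things on the bench as they are.

Things in the scene. Friction and masses are not known exactly. Their poses are not given: they have to be found in the camera images.
- centrifuge: Cream bench-top centrifuge, fixed, 180 x 180 mm, deck 100 mm high. Origin: centre of its underside; +x from its front (towards the robot) to its back, +y to the left, z up. A hand recess along its front is open forward and upward: x -90 to -40 mm, y -78 to +78 mm between two end cheeks, floor 50 mm up. The rotor chamber behind it is centred at x +25 mm.
- lid (a joint): Lid angle about its rear hinge (axis along the centrifuge's y), rad. 0 = as found, popped up on buffers (goes no lower); about 0.03 = held by the catch; 1.42 = fully open, upright. The sprung hinge carries most of its 0.45 kg: the front edge lifts with under 3 N. Let go below 0.6 it sinks back; from 0.8 on it rises by itself to 1.42 within 2 s and stays.
- lid_edge (a point): Middle of the lid's lower front edge (moves with the lid), 177 mm from the hinge, at first 130 mm above the table, 30 mm above the deck. The lid is a hollow cover, 184 mm wide, 27 mm deep at the front; along this edge runs a lip, 150 mm long, 4 mm thick, turned 15 mm inward.
- lid_hinge (a point): Middle of the lid's hinge axis, 106 mm above the table, at the centrifuge's x +85 mm.
- catch (a joint): Angle of the hidden safety catch, rad: 0 at rest, 0.48 at its stop. A sprung steel bell crank on an upright pivot in the recess, 40 mm behind the lid's edge; its hook lies 4 mm above the lid's lip. Pushing its finger peg left (centrifuge's +y) turns the hook off the lip; clear from 0.27 on. Let go, it springs back; once the lid's edge is 15 mm up it no longer holds.
- recess (a point): On the centrifuge, middle of the recess, at the height (97 mm above the table) and depth (6 mm behind the lid's edge) of the catch's finger peg at rest. The peg is an upright pin, 9 mm thick, 75 to 118 mm above the table. Where it stands along the recess is not known: 25 mm right (-y) to 35 mm left of this point; right of it the recess is empty. Feel for it.
- pivot_line (a point): On the centrifuge, 34 mm behind recess: the catch's pivot stands on the y line through this point; pivot and hook reach 144 mm above the table. Push at the peg: 2 N at first, 4.6 N where the hook comes clear (9 mm of push), 7 N at its stop (16 mm), then rigid; over 15 N bends the catch. Lifting the lid against the hook jams it; over 20 N of lift bends it.
- tube: Tube to be loaded: 49 mm long; body 10 mm across, 34 mm long; cap 18 mm across, 15 mm high; about 12 g. Origin at the centre of its lower end, z up to the cap. It stands in a hole of the tube stand, cap up. Grip it by the cap.
- tube_stand: Aluminium block, fixed, 92 x 62 x 34 mm, two rows of three holes (13.5 mm wide, 32 mm deep, rows along its x). Origin: centre of its underside. The tube stands in the hole at x 0, y -14.5 mm; the others are empty.
- balance_tube: The like tube that is already in the rotor, under the lid, its cap on the bucket's rim. Origin at the centre of its lower end.
- empty_bucket (a point): Centre of the mouth of the rotor bucket straight across from the balance tube (64 mm away), 100 mm above the table, level with the deck; z up. The fixed rotor has four upright buckets on a 32 mm radius, three empty, and a hub 7 mm above their rims. Bucket: 14 mm wide, 36 mm deep; a seated tube hangs by its cap on the rim, its origin 34 mm below this point.
- timer: White timer, 66 x 66 x 19 mm, loose, a bystander.
- reagent_bottle: Small dropper bottle, 27 mm wide, 74 mm high, loose, a bystander.
- reagent_bottle_2: Another dropper bottle, 27 mm wide, 74 mm high, loose, a bystander.
- marker: Black marker lying on the table, 20 mm thick, 112 mm long, loose, a bystander.

How it is judged:
By the outcome, as a careful person would: the job done as asked, in the order asked, and still so for the second after the job is handed in, with the robot touching nothing.
It also fails if it takes over 61 s, if anything falls off the work surface, if the arm or the gripper's body presses on something with over 40 N, if the wrist force passes 120 N, or if a joint passes its speed limit or range.

ROBOT

A 6-joint arm with a two-finger parallel gripper is mounted at the origin on a cart in front of the work surface, level with it; the furniture and walls round the work are solid. World frame = base frame: x ahead of the robot, y to its left, z up, the work surface at z = 0. Lengths are in mm, angles in rad, forces in N, time in s.
With the tool pointing down it reaches from about 300 to 775 mm from the base axis. Payload 14.6 kg.
Tool frame: the origin (TCP) lies on the centre line of the jaws, within the pads' length; the fingertips stand 22 mm ahead of it and the grasp point (between the pads) lies 3 mm ahead of it (manip.nose_length is the distance from the TCP to the fingertips, in mm); z points along the fingers, y is the line along which they close (so a half turn about z gives the same grasp; the last joint's range is limited). The gripper opens to 94 mm and grips with 3 to 60 N. Pads are 16 mm wide; open, the fingers measure 119 mm over their backs; the gripper's body (75 mm by 177 mm) begins 78 mm behind the grasp point.
Start: joints at [1.084, 0.3, 1.521, -0, 1.321, -0.067], TCP at [224.164, 502.235, 227.446] pointing down, gripper open.
Joint ranges: [-3.03, 3.03], [-0.79, 2.21], [0.23, 2.52], [-1.04, 4.18], [0, 3.07], [-2.55, 2.55]. Speed limits (rad/s): [2.22, 2.22, 2.57, 3.14, 3.14, 3.14].

INTERFACE

Orientations are given as a unit quaternion [x, y, z, w].
In Python, from cell import manip gives the robot as it stands. Calls block until the motion is done:
- manip.move_pose(position, orientation): joint-space move of the TCP to a pose.
- manip.move_straight(position, ori=None, rate=150, stop_force=None): straight line of the TCP; ori=None keeps the orientation; rate is the mean speed in mm/s. With stop_force (N) it stops when the force on the tool has changed by that much, and returns True; else False.
- manip.movej(angles): joint-space move.
- manip.set_gripper(opening, strength=None): finger opening in mm; strength is the grip in N (None keeps the last); returns when the fingers have stopped.
- manip.wait(seconds).
- manip.solve_ik(position, orientation): joint angles nearest the present ones, or None.
- manip.get_state(): the state.
- manip.snapshot(name): name is "scene" or "top"; returns the picture (400x640x3 uint8, red, green, blue); there is no depth.
- manip.camera_info(name): a dict with "vfov" (degrees; the focal length in pixels is half the picture's height over the tangent of half this angle, whatever the lens; pixels are square), "cx", "cy" (the principal point, pixels), "rvec" (rotation vector, rad) and "tvec" (3), from world to camera coordinates, as OpenCV has them. Camera axes: x right, y down, z forward; pixel columns grow to the right and rows downward; lengths in mm; the calibration is good to about 2 mm. A picture is of the moment at which its call begins. camera_info takes no time and is no camera call.
A pose or a line that the arm cannot do raises manip.MotionError and nothing moves.
- manip.hand_in(): hands the job in; it is judged then, once.
The state is a dict: "time_s": time; "q": joint angles; "dq": joint speeds; "tau": joint torques, N m; "ee_pos": TCP position; "tcp_rot": TCP orientation; "wrist_force": force on the tool from outside, world axes, zero at the start; "wrist_torque": the same for the moment, N m; "gripper_width": finger opening in mm; "finger_force": force on a finger pad.
Only numpy, scipy, OpenCV 4.12 (cv2) and the standard library are available. Lean on these libraries where they do the work, as an engineer would, in place of code of your own. Each camera call takes 0.05 s, during which the arm holds its last target. There are 200 camera calls.

## Working session

There is one attempt and no reset: what is moved stays moved. The work goes in short steps, each a Python script; the robot and the scene stay as the last script left them, time stands still between calls to the robot, and variables do not carry over. Pictures are saved under pics/ and viewed, at most 10 in all, crops included, and the job is handed in when it is done.

```bash
ls; mkdir -p pics; python3 - <<'E'
from cell import manip
import cv2
for n in ("scene","top"):
    cv2.imwrite(f"pics/{n}0.png",cv2.cvtColor(manip.snapshot(n),cv2.COLOR_RGB2BGR)); print(manip.camera_info(n))
s=manip.get_state();print(s)
print(manip.nose_length)
E
```

```text
pics
{'vfov': 55.25572892613307, 'cx': 319.6377089042078, 'cy': 204.4222931645763, 'rvec': array([ 1.86661401, -1.05522933,  0.62644114]), 'tvec': array([-354.94908805,  276.41025218,  671.18615555])}
{'vfov': 53.902013936136974, 'cx': 316.26863882366257, 'cy': 202.0833596542036, 'rvec': array([ 2.19760603, -2.15968308,  0.05610177]), 'tvec': array([-131.35285791,  490.30411183,  980.57487054])}
{'time_s': 0.1, 'q': array([ 1.08442797e+00,  3.00404689e-01,  1.52153284e+00, -4.57330404e-05,
        1.32069760e+00, -6.66005524e-02]), 'dq': array([ 0.00042002, -0.00156428, -0.00234798, -0.00090675,  0.00119662,
       -0.00052425]), 'tau': array([ 2.23722054e-03, -5.32651806e+01, -3.53275144e+01,  7.10355537e-02,
        2.35978479e-02, -9.18530054e-05]), 'ee_pos': array([224.06207795, 502.0511182 , 226.94315289]), 'tcp_rot': array([ 2.08340776e-01,  9.78056158e-01, -5.07488624e-04, -1.20974197e-04]), 'wrist_force': array([-0.04221861, -0.14779456,  0.33582361]), 'wrist_torque': array([-0.012903  ,  0.02739419,  0.03360491]), 'finger_force': 0.0, 'gripper_width': 93.9550831992127}
22.0
```

View pics/scene0.png

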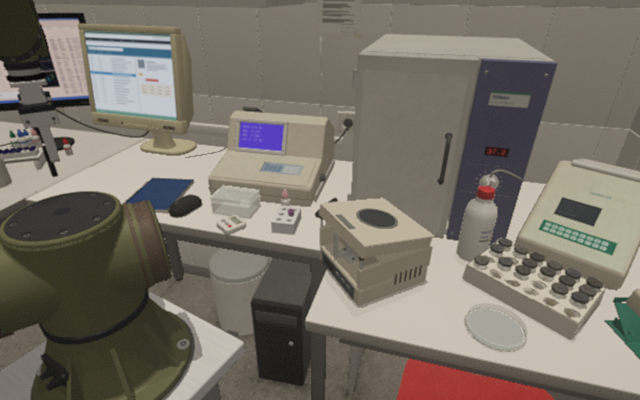

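View pics/top0.png

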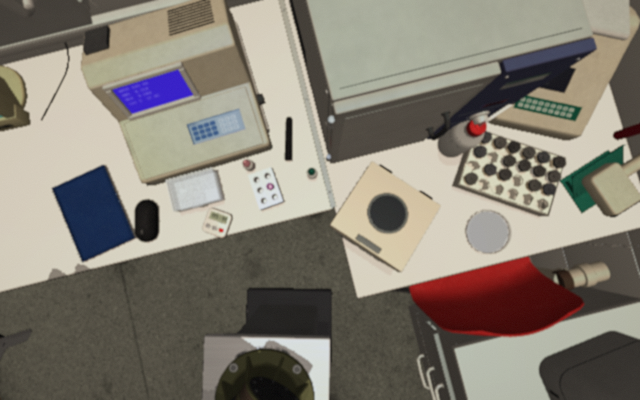

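```bash
python3 - <<'E'
import cv2
a=cv2.imread("pics/top0.png");b=cv2.imread("pics/scene0.png")
c=lambda im,x,y,w,h,k:cv2.resize(im[y:y+h,x:x+w],None,fx=k,fy=k,interpolation=cv2.INTER_CUBIC)
cv2.imwrite("pics/c1.png",cv2.vconcat([cv2.hconcat([c(a,320,150,130,130,3),c(a,230,150,130,130,3)][:2])]))
cv2.imwrite("pics/c2.png",c(b,210,180,240,130,3.3))
cv2.imwrite("pics/c1.png",cv2.hconcat([c(a,325,155,125,125,3.2),c(a,195,140,130,130,400/130)]))
E
```

```text
(no output)
```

View pics/c1.png

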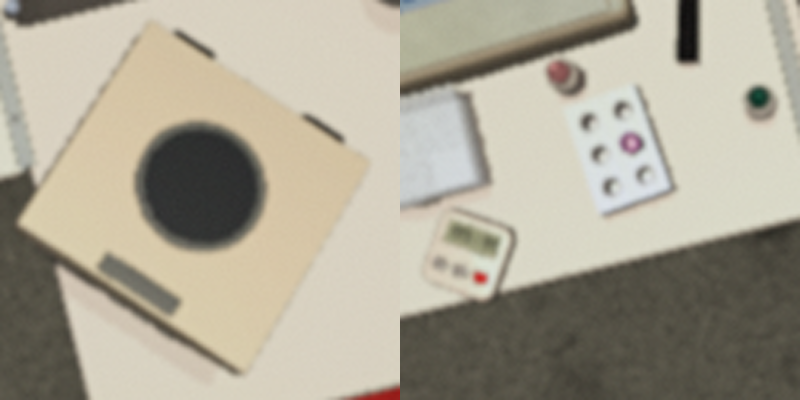

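View pics/c2.png

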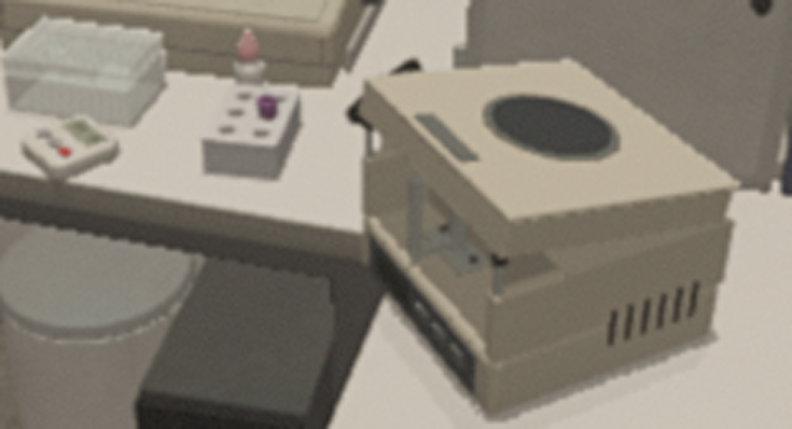

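```bash
cat > h.py <<'E'
from cell import manip
import numpy as np, cv2
from scipy.optimize import least_squares
from scipy.spatial.transform import Rotation as R
def K(n):
    c=manip.camera_info(n); f=200/np.tan(np.radians(c['vfov'])/2)
    return np.array([[f,0,c['cx']],[0,f,c['cy']],[0,0,1.]]),c['rvec'],c['tvec']
def proj(n,P):
    k,r,t=K(n); return cv2.projectPoints(np.float64(P).reshape(-1,1,3),r,t,k,None)[0].reshape(-1,2)
def ray(n,uv,z):
    k,r,t=K(n); Rm=cv2.Rodrigues(r)[0]; d=Rm.T@np.linalg.solve(k,[*uv,1]); o=-Rm.T@t
    return o+d*(z-o[2])/d[2]
def T(p,L):
    L=np.atleast_2d(L); c,s=np.cos(p[2]),np.sin(p[2])
    return np.c_[p[0]+c*L[:,0]-s*L[:,1],p[1]+s*L[:,0]+c*L[:,1],L[:,2]]
def fit(obs,p0):
    f=lambda p:np.concatenate([(proj(n,T(p,[o[0] for o in O]))-[o[1] for o in O]).ravel() for n,O in obs.items()])
    s=least_squares(f,p0,loss='soft_l1',x_scale=[10,10,.1]); return s.x,f(s.x).reshape(-1,2)
E
cat > p.py <<'E'
from h import *
np.set_printoptions(precision=1,suppress=True)
a=lambda x,y:(325+x/3.2,155+y/3.2); b=lambda x,y:(210+x/3.3,180+y/3.3); d=lambda x,y:(195+(x-400)/3.077,140+y/3.077)
print(ray('top',a(200,187),145))
cen={'scene':[((-90,-90,0),b(495,418)),((90,-90,0),b(715,335)),((-90,-90,100),b(488,300)),((90,-90,100),b(732,222)),((-86.7,-92,156.7),b(508,220)),((-86.7,92,156.7),b(365,85))],
'top':[((-86.7,92,156.7),a(20,222)),((-86.7,-92,156.7),a(240,375))]}
x,r=fit(cen,[450,-250,-.6]);print(x,x[2]);print(r)
st={'top':[((46,31,34),d(566,101)),((46,-31,34),d(637,87)),((-46,-31,34),d(673,188)),((-46,31,34),d(603,213))]}
y,r=fit(st,[450,100,0]);print(y,y[2]);print(r)
t=T(y,[0,-14.5,0])[0];print('tube',t,ray('top',d(631,143),51),T(y,[[-29,-14.5,34],[-29,14.5,34],[29,14.5,34]]))
print([ray('top',d(*q),34)[:2] for q in((588,122),(622,110),(600,154),(611,187),(645,175))])
print('scene tube px',proj('scene',[[*t[:2],51]]),'seen',b(267,100))
print('bottles',ray('top',d(565,72),70),ray('top',d(760,98),70))
E
python3 p.py
```

```text
[ 461.4 -281.6  145. ]
[ 458.4 -277.8   -0.6] -0.5730675873195303
[[-2.6  2.2]
 [-0.4  1.8]
 [ 2.4 -0.4]
 [ 1.2 -0.5]
 [ 0.2 -0. ]
 [-0.5 -2.5]
 [-2.3 -0.2]
 [ 0.5 -0. ]]
[525.    2.1   0.3] 0.3422968390935492
[[ 0.   1.6]
 [ 0.4 -1.8]
 [ 0.2  0.1]
 [-0.7 -0.1]]
tube [529.9 -11.5   0. ] [526.6  -9.4  51. ] [[502.6 -21.3  34. ]
 [492.9   6.   34. ]
 [547.5  25.5  34. ]]
[array([545. ,  28.4]), array([555.2,   1. ]), array([519. ,  17.9]), array([492.3,   8.3]), array([502.5, -19.1])]
scene tube px [[292.7 209.6]] seen (290.9090909090909, 210.3030303030303)
bottles [579.8  41.5  70. ] [ 561.6 -112.1   70. ]
```

```bash
cat > ov.py <<'E'
from h import *
import sys
def lidpts(al,y=92,L=177,lo=0,hi=27):
    u=np.array([-np.cos(al),np.sin(al)]);n=np.array([np.sin(al),np.cos(al)]);h=np.array([85,106])
    P=[]
    for l in (L,0):
        for w in (lo,hi):
            for s in (y,-y):
                q=h+u*l+n*w; P.append((q[0],s,q[1]))
    return P
def draw(n,im,p,k,x0,y0,L):
    def line(A,B,col):
        q=(proj(n,T(p,[A,B]))-[x0,y0])*k+ (k-1)/2
        q=np.round(q).astype(int); cv2.line(im,tuple(map(int,q[0])),tuple(map(int,q[1])),col,1)
    for A,B,c in L: line(A,B,c)
def crop(im,x,y,w,h,k): return cv2.resize(im[y:y+h,x:x+w],None,fx=k,fy=k,interpolation=cv2.INTER_CUBIC)
E
python3 - <<'E'
from ov import *
p=[458.4,-277.8,-.573]
P=lidpts(.136); E=[(0,1),(2,3),(0,2),(1,3),(4,5),(6,7),(0,4),(1,5),(2,6),(3,7)]
L=[(P[i],P[j],(0,0,255)) for i,j in E]
for z in(0,100):
    c=[(-90,90,z),(-90,-90,z),(90,-90,z),(90,90,z)]
    L+=[(c[i],c[(i+1)%4],(0,160,0)) for i in range(4)]
L+=[((-90,-90,0),(-90,-90,100),(0,160,0)),((90,-90,0),(90,-90,100),(0,160,0))]
a=crop(cv2.imread("pics/top0.png"),325,155,130,130,3); b=crop(cv2.imread("pics/scene0.png"),310,190,130,130,3)
draw('top',a,p,3,325,155,L);draw('scene',b,p,3,310,190,L)
cv2.imwrite("pics/ov1.png",cv2.hconcat([a,b]))
E
```

```text
(no output)
```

View pics/ov1.png

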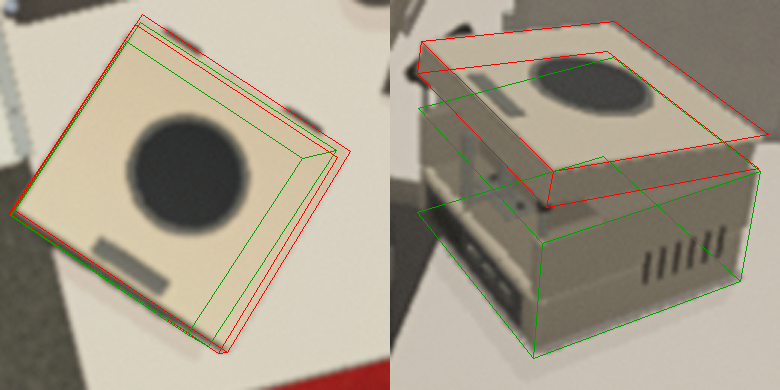

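```bash
cat >> h.py <<'E'
C=np.array([458.,-278.5,-.573])
def W(l): return T(C,l)[0]
def toloc(w): 
    d=R.from_euler('z',-C[2]).apply(np.array(w)-[C[0],C[1],0]); return d
def ori(pitch,roll=1,yaw=0):
    z=np.array([np.cos(pitch),0,-np.sin(pitch)]); y=roll*np.array([np.sin(pitch),0,np.cos(pitch)]); x=np.cross(y,z)
    return (R.from_euler('z',C[2]+yaw)*R.from_matrix(np.c_[x,y,z])).as_quat()
def tip(l,pitch): # TCP local position for fingertip centre at l
    return np.array(l)-22*np.array([np.cos(pitch),0,-np.sin(pitch)])
E
python3 - <<'E'
from h import *
np.set_printoptions(precision=2,suppress=True)
for pitch in(0,.1,.25):
  for roll in(1,-1):
    o=ori(pitch,roll)
    for l in([-160,-52,102],[-78,-52,102],[-78,35,102],[-60,20,180],[-10,20,260]):
        print(pitch,roll,l,W(tip(l,pitch)),manip.solve_ik(W(tip(l,pitch)),o))
E
```

```text
0 1 [-160, -52, 102] [ 276.88 -223.52  102.  ] None
0 1 [-78, -52, 102] [ 345.78 -267.98  102.  ] None
0 1 [-78, 35, 102] [ 392.95 -194.87  102.  ] None
0 1 [-60, 20, 180] [ 399.94 -217.24  180.  ] None
0 1 [-10, 20, 260] [ 441.95 -244.35  260.  ] None
0 -1 [-160, -52, 102] [ 276.88 -223.52  102.  ] None
0 -1 [-78, -52, 102] [ 345.78 -267.98  102.  ] None
0 -1 [-78, 35, 102] [ 392.95 -194.87  102.  ] None
0 -1 [-60, 20, 180] [ 399.94 -217.24  180.  ] None
0 -1 [-10, 20, 260] [ 441.95 -244.35  260.  ] [-0.58  0.05  2.45  3.13  0.94  0.01]
0.1 1 [-160, -52, 102] [ 276.97 -223.58  104.2 ] None
0.1 1 [-78, -52, 102] [ 345.87 -268.04  104.2 ] None
0.1 1 [-78, 35, 102] [ 393.04 -194.93  104.2 ] None
0.1 1 [-60, 20, 180] [ 400.03 -217.3   182.2 ] None
0.1 1 [-10, 20, 260] [ 442.05 -244.41  262.2 ] None
0.1 -1 [-160, -52, 102] [ 276.97 -223.58  104.2 ] None
0.1 -1 [-78, -52, 102] [ 345.87 -268.04  104.2 ] None
0.1 -1 [-78, 35, 102] [ 393.04 -194.93  104.2 ] None
0.1 -1 [-60, 20, 180] [ 400.03 -217.3   182.2 ] None
0.1 -1 [-10, 20, 260] [ 442.05 -244.41  262.2 ] [-0.58 -0.04  2.44  3.13  0.73  0.01]
0.25 1 [-160, -52, 102] [ 277.45 -223.89  107.44] None
0.25 1 [-78, -52, 102] [ 346.35 -268.35  107.44] None
0.25 1 [-78, 35, 102] [ 393.52 -195.25  107.44] None
0.25 1 [-60, 20, 180] [ 400.51 -217.61  185.44] None
0.25 1 [-10, 20, 260] [ 442.53 -244.72  265.44] None
0.25 -1 [-160, -52, 102] [ 277.45 -223.89  107.44] None
0.25 -1 [-78, -52, 102] [ 346.35 -268.35  107.44] None
0.25 -1 [-78, 35, 102] [ 393.52 -195.25  107.44] None
0.25 -1 [-60, 20, 180] [ 400.51 -217.61  185.44] None
0.25 -1 [-10, 20, 260] [ 442.53 -244.72  265.44] [-0.58 -0.14  2.39  3.12  0.43  0.02]
```

```bash
python3 - <<'E'
from h import *
np.set_printoptions(precision=2,suppress=True)
def G(p,y,l):
    z=np.array([np.cos(p)*np.cos(y),np.cos(p)*np.sin(y),-np.sin(p)]); return np.array(l)-22*z
for roll in(1,-1,0):
 for yaw in np.arange(-1.6,1.61,.4):
  row=[]
  for pitch in np.arange(-.2,1.5,.2):
    o=ori(pitch,roll or 1,yaw)
    if roll==0: o=(R.from_quat(o)*R.from_euler('z',np.pi/2)).as_quat()
    row.append(''.join('1' if manip.solve_ik(W(G(pitch,yaw,l)),o) is not None else '0' for l in([-78,-52,102],[-78,40,102],[-60,20,180],[-10,20,260])))
  print(roll,round(yaw,1),row)
E
```

```text
1 -1.6 ['0000', '0000', '0100', '1111', '1111', '1111', '1111', '1111', '1111']
1 -1.2 ['0000', '0000', '0000', '0000', '0111', '1111', '1111', '1111', '1111']
1 -0.8 ['0000', '0000', '0000', '0000', '0000', '0011', '1111', '1111', '1111']
1 -0.4 ['0000', '0000', '0000', '0000', '0000', '0011', '1111', '1111', '1111']
1 -0.0 ['0000', '0000', '0000', '0000', '0001', '1011', '1111', '1111', '1111']
1 0.4 ['0000', '0000', '0001', '0011', '1111', '1111', '1111', '1111', '1111']
1 0.8 ['0000', '0001', '0011', '0011', '1111', '1111', '1111', '1111', '1111']
1 1.2 ['0001', '0001', '0011', '1111', '1111', '1111', '1111', '1111', '1111']
1 1.6 ['0011', '0011', '0011', '1111', '1111', '1111', '1111', '1111', '1111']
-1 -1.6 ['0000', '0000', '0100', '1111', '1111', '1111', '1111', '1111', '1111']
-1 -1.2 ['0000', '0000', '0000', '0000', '0111', '1111', '1111', '1111', '1111']
-1 -0.8 ['0000', '0000', '0000', '0000', '0000', '0011', '1111', '1111', '1111']
-1 -0.4 ['1111', '1111', '0110', '1000', '1000', '0011', '1111', '0110', '0000']
-1 -0.0 ['1111', '0001', '0001', '0011', '1110', '1000', '00
[... 356 characters left out ...]
 '0000', '0100', '1110', '1110', '1110', '0100', '0000', '0000']
0 -1.2 ['0000', '0000', '0000', '0000', '0100', '0100', '0000', '0000', '0000']
0 -0.8 ['0000', '0000', '0000', '0000', '0000', '0000', '0000', '0000', '1011']
0 -0.4 ['1111', '1111', '0110', '1000', '1000', '0000', '1011', '1111', '1111']
0 -0.0 ['1111', '0001', '0001', '0011', '1111', '1011', '1111', '1111', '1111']
0 0.4 ['1111', '1111', '1011', '1011', '1111', '1111', '1111', '1111', '1111']
0 0.8 ['1111', '1111', '1111', '1111', '1111', '1111', '1111', '1111', '1111']
0 1.2 ['1111', '1111', '1111', '1111', '1111', '1111', '1111', '1111', '1111']
0 1.6 ['1111', '1111', '1111', '1111', '1111', '1111', '1111', '1111', '1111']
```

```bash
cat >> h.py <<'E'
def tipW(l,p,yaw=0):
    return W(np.array(l)-22*np.array([np.cos(p)*np.cos(yaw),np.cos(p)*np.sin(yaw),-np.sin(p)]))
E
python3 - <<'E'
from h import *
np.set_printoptions(precision=2,suppress=True)
for roll in(1,-1):
 for yaw in (-.3,-.15,0,.15,.3,.45):
  row=[]
  for p in np.arange(.4,1.01,.1):
    o=ori(p,roll,yaw)
    row.append(''.join('1' if manip.solve_ik(tipW(l,p,yaw),o) is not None else '0' for l in([-130,-45,96],[-76,-45,96],[-76,0,96],[-76,45,96],[-70,20,140],[-45,20,190],[0,20,240])))
  print(roll,round(yaw,2),row)
for yaw,p,roll in((0,.6,1),(0,.7,1),(0,.7,-1),(.3,.6,1),(.3,.6,-1)):
  for l in([-76,-45,96],[-76,45,96],[-45,20,190],[0,20,240]): print(yaw,p,roll,l,manip.solve_ik(tipW(l,p,yaw),ori(p,roll,yaw)))
E
```

```text
1 -0.3 ['0000000', '0000100', '0000000', '0100001', '0000011', '1111111', '1111111']
1 -0.15 ['0000001', '0000010', '0000100', '0001011', '0000111', '1111111', '1111111']
1 0 ['0000000', '0000000', '0000001', '0100011', '0110111', '1111111', '1111111']
1 0.15 ['0000001', '0000011', '0100111', '0110111', '1111111', '1111111', '1111111']
1 0.3 ['0000011', '0000111', '0110111', '0111111', '1111111', '1111111', '1111111']
1 0.45 ['0000011', '0100111', '1111111', '1111111', '1111111', '1111111', '1111111']
-1 -0.3 ['0011100', '0111100', '0110000', '0100001', '0000011', '1111111', '0011110']
-1 -0.15 ['0001011', '0001110', '0111100', '0111011', '0100110', '0011100', '0001000']
-1 0 ['0000011', '0000111', '0111110', '0111100', '0110000', '1100000', '1000000']
-1 0.15 ['0000011', '0100111', '0111111', '0111111', '1111110', '1111100', '1110000']
-1 0.3 ['0100011', '0111111', '0111111', '0111111', '1111111', '1111111', '1111111']
-1 0.45 ['0111111', '1111111', '1111111', '1111111', '1111111', '1111111', '1111111']
0 0.6 1 [-76, -45, 96] None
0 0.6 1 [-76, 45, 96] None
0 0.6 1 [-45, 20, 190] No
[... 217 characters left out ...]
1 [0, 20, 240] [-0.58 -0.14  2.15  0.02  0.26 -0.02]
0 0.7 -1 [-76, -45, 96] [-0.84  0.01  2.46  2.29  0.27  0.66]
0 0.7 -1 [-76, 45, 96] [-0.48  0.02  2.44  3.48  0.21 -0.28]
0 0.7 -1 [-45, 20, 190] None
0 0.7 -1 [0, 20, 240] None
0.3 0.6 1 [-76, -45, 96] [-1.09  0.11  2.44  1.82  0.67 -2.43]
0.3 0.6 1 [-76, 45, 96] None
0.3 0.6 1 [-45, 20, 190] [-0.82 -0.14  2.35  1.49  0.44 -1.81]
0.3 0.6 1 [0, 20, 240] [-0.78 -0.12  2.19  1.21  0.45 -1.48]
0.3 0.6 -1 [-76, -45, 96] [-1.09  0.11  2.44  1.82  0.67  0.71]
0.3 0.6 -1 [-76, 45, 96] [-0.75  0.07  2.48  2.24  0.5   0.55]
0.3 0.6 -1 [-45, 20, 190] [-0.82 -0.14  2.35  1.49  0.44  1.33]
0.3 0.6 -1 [0, 20, 240] [-0.78 -0.12  2.19  1.21  0.45  1.66]
```

```bash
python3 - <<'E'
from ov import *
from h import *
np.set_printoptions(precision=0,suppress=True)
im=manip.snapshot('scene')[:,:,::-1]
b=crop(im,315,222,65,60,10); b=cv2.convertScaleAbs(b,alpha=1.3)
cv2.imwrite("pics/c3.png",b)
f=lambda l:((proj('scene',T(C,l))-[315,222])*10)
for y in(-25,0,35): print(y,f([[-84,y,75],[-84,y,118],[-50,y,50],[-50,y,144]]).round().tolist())
E
```

```text
-25 [[309.0, 396.0], [318.0, 227.0], [441.0, 445.0], [467.0, 81.0]]
0 [[251.0, 331.0], [258.0, 165.0], [382.0, 381.0], [404.0, 22.0]]
35 [[175.0, 245.0], [179.0, 83.0], [304.0, 297.0], [321.0, -55.0]]
```

View pics/c3.png

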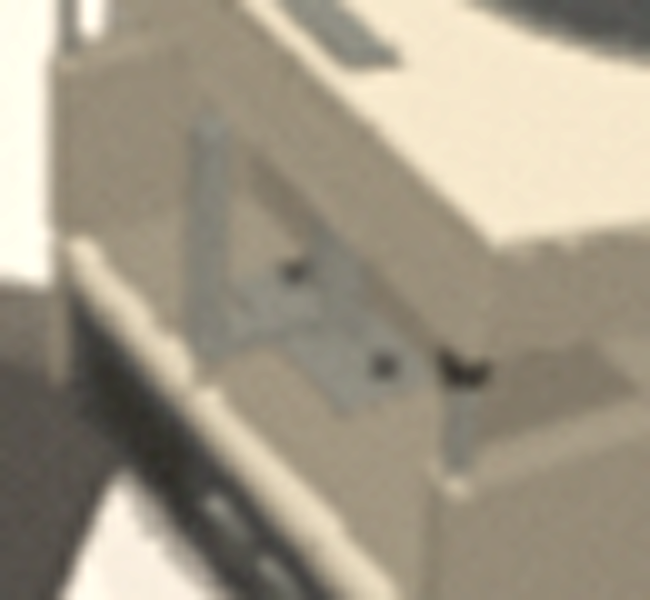

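```bash
cat > s1.py <<'E'
from h import *
import sys
np.set_printoptions(precision=2,suppress=True)
p,yaw=.5,.4; o=ori(p,-1,yaw)
pts=dict(via=[-165,-75,190],pre=[-125,-63,100],ins=[-73.7,-43,96],far=[-73.7,40,96],up=[-73,20,120],arc=[-10,20,240])
for k,l in pts.items(): print(k,manip.solve_ik(tipW(l,p,yaw),o),tipW(l,p,yaw))
if len(sys.argv)>1:
    manip.set_gripper(10,20)
    manip.move_pose(tipW(pts['via'],p,yaw),o); print(manip.get_state()['time_s'])
    manip.move_straight(tipW(pts['pre'],p,yaw),rate=150)
    print(manip.move_straight(tipW(pts['ins'],p,yaw),rate=50,stop_force=3))
    s=manip.get_state(); print(s['time_s'],s['q'],s['ee_pos'],tipW(pts['ins'],p,yaw),s['wrist_force'],s['gripper_width'])
    for n in("scene","top"): cv2.imwrite(f"pics/{n}1.png",manip.snapshot(n)[:,:,::-1])
E
python3 s1.py
```

```text
via [-1.53 -0.27  2.51  1.28  1.11  1.02] [ 259.67 -248.74  200.55]
pre [-1.36  0.13  2.51  1.64  0.95  0.58] [ 299.79 -260.34  110.55]
ins [-1.17  0.21  2.43  1.81  0.86  0.57] [ 353.74 -271.35  106.55]
far [-0.88  0.16  2.49  2.14  0.74  0.47] [ 398.74 -201.61  106.55]
up [-0.95  0.08  2.47  1.96  0.73  0.63] [ 388.48 -218.79  130.55]
arc [-0.88 -0.11  2.24  1.48  0.61  1.29] [ 441.42 -252.95  250.55]
```

```bash
python3 s1.py go && python3 - <<'E'
from ov import *
a=cv2.imread("pics/top1.png");b=cv2.imread("pics/scene1.png")
cv2.imwrite("pics/c4.png",cv2.hconcat([crop(a,280,150,190,190,2),crop(b,290,170,190,190,2)]))
E
```

```text
via [-1.53 -0.27  2.51  1.28  1.11  1.02] [ 259.67 -248.74  200.55]
pre [-1.36  0.13  2.51  1.64  0.95  0.58] [ 299.79 -260.34  110.55]
ins [-1.17  0.21  2.43  1.81  0.86  0.57] [ 353.74 -271.35  106.55]
far [-0.88  0.16  2.49  2.14  0.74  0.47] [ 398.74 -201.61  106.55]
up [-0.95  0.08  2.47  1.96  0.73  0.63] [ 388.48 -218.79  130.55]
arc [-0.88 -0.11  2.24  1.48  0.61  1.29] [ 441.42 -252.95  250.55]
4.575Traceback (most recent call last):
  File "s1.py", line 10, in <module>
    manip.move_straight(tipW(pts['pre'],p,yaw),rate=150)
    ~~~~~~~~~~~~~~~~~~~^^^^^^^^^^^^^^^^^^^^^^^^^^^^^^^^^
cell.MotionError: the arm cannot follow that straight line within its joint ranges
```

```bash
sed -i "s/manip.move_straight(tipW(pts\['pre'\],p,yaw),rate=150)/manip.move_pose(tipW(pts['pre'],p,yaw),o)/; s/^    manip.set_gripper.*//; s/^    manip.move_pose(tipW(pts\['via.*//; s/^for k,l.*//" s1.py; python3 s1.py go && python3 - <<'E'
from ov import *
a=cv2.imread("pics/top1.png");b=cv2.imread("pics/scene1.png")
cv2.imwrite("pics/c4.png",cv2.hconcat([crop(a,280,150,190,190,2),crop(b,290,170,190,190,2)]))
E
```

```text
False
6.425 [-1.17  0.21  2.43  1.81  0.86  0.57] [ 353.57 -271.35  106.53] [ 353.74 -271.35  106.55] [ 0.19  0.68 -0.07] 9.917016014526002
```

View pics/c4.png

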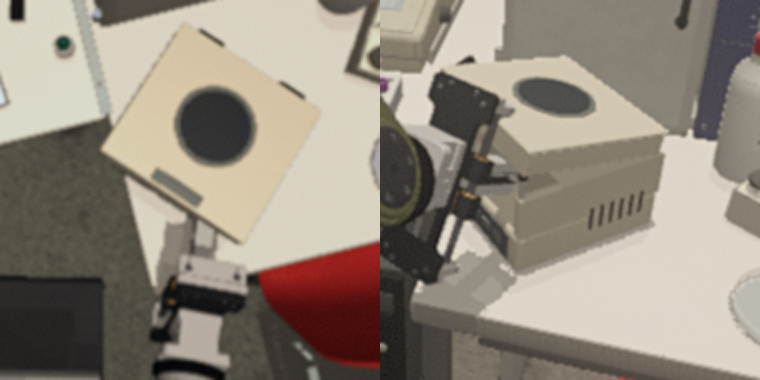

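The fingers (tips at about (205,235) in the left view) are under the front edge near its right end, clear of everything. Now I'll feel to the left.

```bash
python3 - <<'E'
from h import *
np.set_printoptions(precision=2,suppress=True)
p,yaw=.5,.4
Lf=lambda:R.from_euler('z',-C[2]).apply(manip.get_state()['wrist_force'])
print(Lf())
y=-43
r=manip.move_straight(tipW([-73.7,-8,96],p,yaw),rate=25,stop_force=1.3); print(r,Lf())
if not r:
    r=manip.move_straight(tipW([-73.7,33,96],p,yaw),rate=15,stop_force=1.3); print(r,Lf())
s=manip.get_state(); print(s['time_s'],toloc(s['ee_pos'])-toloc(tipW([0,0,0],p,yaw)))
E
```

```text
[-0.39 -0.56 -1.3 ]
False [0.22 0.62 0.22]
True [ 0.74 -1.93  0.89]
9.5083 [-73.57  11.75  95.97]
```

```bash
python3 - <<'E'
from h import *
np.set_printoptions(precision=2,suppress=True)
p,yaw=.5,.4
Lf=lambda:R.from_euler('z',-C[2]).apply(manip.get_state()['wrist_force'])
for y in(14.5,17.5,20,22,23.5):
    r=manip.move_straight(tipW([-73.7,y,96],p,yaw),rate=15,stop_force=3); manip.wait(.1)
    f=np.mean([Lf() for _ in range(1)],0); print(y,r,f)
    if r or f[1]<-8: break
s=manip.get_state(); print(s['time_s'],toloc(s['ee_pos'])-toloc(tipW([0,0,0],p,yaw)))
E
```

```text
14.5 False [ 0.82 -3.05 -0.38]
17.5 False [ 1.96 -4.07 -1.91]
20 False [ 4.61 -5.48 -2.33]
22 False [ 5.95 -6.07 -1.71]
23.5 False [ 6.12 -7.9  -1.8 ]
11.55 [-73.18  22.93  96.25]
```

```bash
python3 - <<'E'
from h import *
np.set_printoptions(precision=2,suppress=True)
p,yaw=.5,.4
Lf=lambda:R.from_euler('z',-C[2]).apply(manip.get_state()['wrist_force'])
for z in(99,102,105,108,111,114,117,120):
    r=manip.move_straight(tipW([-73.7,23.3,z],p,yaw),rate=15,stop_force=6)
    f=Lf(); print(z,r,f)
    if r or f[2]<-11: break
s=manip.get_state(); print(s['time_s'],toloc(s['ee_pos'])-toloc(tipW([0,0,0],p,yaw)))
cv2.imwrite("pics/scene2.png",manip.snapshot('scene')[:,:,::-1])
E
```

```text
99 False [ 4.41 -6.83 -1.69]
102 False [ 3.56 -7.15 -1.34]
105 False [ 1.56 -6.68 -1.15]
108 False [ 1.98 -6.55 -1.03]
111 False [ 1.46 -6.23 -1.6 ]
114 False [ 1.12 -6.27 -0.8 ]
117 False [ 1.74 -6.03 -0.78]
120 False [ 0.94 -5.97 -0.89]
14.35 [-73.66  23.03 120.01]
```

```bash
python3 - <<'E'
from ov import *
b=cv2.imread("pics/scene2.png");a=cv2.imread("pics/scene1.png")
cv2.imwrite("pics/c5.png",cv2.hconcat([crop(a,300,180,140,140,2.8),crop(b,300,180,140,140,2.8)]))
E
```

```text
(no output)
```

View pics/c5.png

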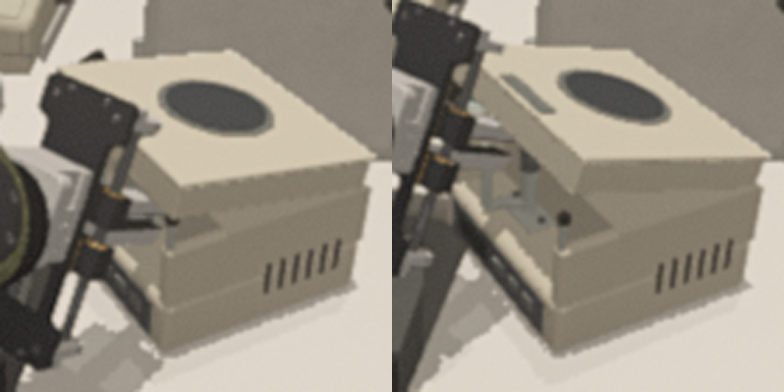

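The lid edge has risen about 20 mm with the peg still held aside, so it is clear of the hook. I'll move right, away from the catch, and swing the lid up.

```bash
cat > s2.py <<'E'
from h import *
np.set_printoptions(precision=2,suppress=True)
p,yaw=.5,.4; o=ori(p,-1,yaw)
d=np.array([np.cos(p)*np.cos(yaw),np.cos(p)*np.sin(yaw),-np.sin(p)]); n=np.array([np.sin(p)*np.cos(yaw),np.sin(p)*np.sin(yaw),np.cos(p)])
def tc(al,s,y):
    t=np.array([85-177*np.cos(al),0,106+177*np.sin(al)])+s*d-17.5*n; t[1]=y; return t
Lf=lambda:R.from_euler('z',-C[2]).apply(manip.get_state()['wrist_force'])
for al,s,y in((.27,17,12),(.3,14,-2),(.42,14,-2),(.55,14,-2),(.68,14,-2),(.8,14,-2),(.92,14,-2),(1.03,14,-2)):
    l=tc(al,s,y)
    r=manip.move_straight(tipW(l,p,yaw),rate=50,stop_force=12); print(al,l,r,Lf())
    if r: break
manip.wait(.3)
print(manip.get_state()['time_s'])
for m in("scene","top"): cv2.imwrite(f"pics/{m}3.png",manip.snapshot(m)[:,:,::-1])
E
python3 s2.py; python3 - <<'E'
from ov import *
b=cv2.imread("pics/scene3.png");a=cv2.imread("pics/top3.png")
cv2.imwrite("pics/c6.png",cv2.hconcat([crop(a,300,120,190,190,2),crop(b,290,140,190,190,2)]))
E
```

```text
0.27 [-79.57  12.   129.7 ] False [-1.39 -0.37  0.16]
0.3 [-80.51  -2.   136.24] False [ 0.16 -0.2  -0.77]
0.42 [-73.03  -2.   156.1 ] False [ 0.22 -0.58 -1.58]
0.55 [-62.31  -2.   176.45] False [-0.36  0.3   0.46]
0.68 [-49.04  -2.   195.23] False [-0.18  0.09 -0.13]
0.8 [-34.73  -2.   210.9 ] False [-0.7  -0.22  0.1 ]
0.92 [-18.64  -2.   224.75] False [-1.03  0.12 -0.15]
1.03 [ -2.53  -2.   235.67] False [ 0.19 -0.48  0.31]
19.1083
```

View pics/c6.png

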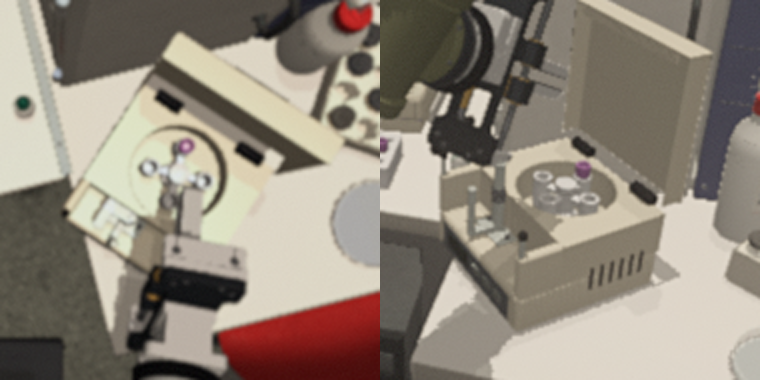

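The lid is fully open. The purple cap of the balance tube is at the rear-left ((185,146) in the left crop), so the empty bucket is at the front. I'll retreat, then measure by colour and circles.

```bash
cat > s3.py <<'E'
from h import *
np.set_printoptions(precision=1,suppress=True)
import sys
if len(sys.argv)>1:
    p,yaw=.5,.4
    manip.move_straight(tipW([-60,-30,270],p,yaw),rate=150)
    dn=lambda psi:R.from_matrix(np.c_[[-np.sin(psi),np.cos(psi),0],[np.cos(psi),np.sin(psi),0],[0,0,-1]]).as_quat()
    psi=.2
    manip.move_pose([400,60,200],dn(psi)); manip.set_gripper(40,12)
    print(manip.get_state()['time_s'])
    for m in("scene","top"): cv2.imwrite(f"pics/{m}4.png",manip.snapshot(m)[:,:,::-1])
def tri(u):
    f=lambda X:np.concatenate([proj(n,[X])[0]-u[n] for n in u]); s=least_squares(f,[500,-100,60]); return s.x,s.fun
cents={}
for m in("scene","top"):
    im=cv2.imread(f"pics/{m}4.png"); h=cv2.cvtColor(im,cv2.COLOR_BGR2HSV).astype(int)
    mask=((h[...,0]>130)&(h[...,0]<168)&(h[...,1]>45)&(h[...,2]>40)).astype(np.uint8)
    k,lab,st,ce=cv2.connectedComponentsWithStats(mask)
    cents[m]=[(st[i,4],ce[i]) for i in range(1,k) if st[i,4]>5]; print(m,[(a,c) for a,c in cents[m]])
E
python3 s3.py go
```

```text
21.95
scene [(np.int32(17), array([44.6, 81.6])), (np.int32(30), array([290.5, 211.6])), (np.int32(48), array([391. , 224.2]))]
top [(np.int32(6), array([482.8, 105.7])), (np.int32(28), array([269.6, 186.2])), (np.int32(39), array([392.4, 192.8]))]
```

```bash
cat > s4.py <<'E'
from s3 import *
t,r=tri({'scene':cents['scene'][1][1],'top':cents['top'][1][1]});print('tube',t,r, ray('top',cents['top'][1][1],49))
b,r=tri({'scene':cents['scene'][2][1],'top':cents['top'][2][1]});print('bal',b,r,ray('top',cents['top'][2][1],112),toloc(b))
im=cv2.imread("pics/top4.png"); g=cv2.GaussianBlur(cv2.cvtColor(im,cv2.COLOR_BGR2GRAY),(0,0),.6).astype(np.float32)
th=np.linspace(0,2*np.pi,24,endpoint=False)
def samp(P):
    q=proj('top',P).astype(np.float32); return cv2.remap(g,q[None,:,0],q[None,:,1],cv2.INTER_LINEAR)[0]
def score(c,ph):
    s=0
    for k in(1,2,3):
        a=ph+k*np.pi/2; m=np.array([c[0]+32*np.cos(a),c[1]+32*np.sin(a)])
        ring=lambda rr,z:samp(np.c_[m[0]+rr*np.cos(th),m[1]+rr*np.sin(th),0*th+z]).mean()
        s+=ring(8.5,100)-ring(4,98)
    return s
c0=W([25,0,100])[:2]; ph0=np.arctan2(*(b[:2]-c0)[::-1]); print('model centre',c0,'phase',ph0, 'dist',np.linalg.norm(b[:2]-c0))
best=sorted(((score(c0+[i,j],ph0+k),i,j,k) for i in range(-8,9) for j in range(-8,9) for k in np.arange(-.3,.31,.05)),reverse=True)[:8]
for x in best: print(np.round(x,2))
E
python3 s4.py
```

```text
scene [(np.int32(17), array([44.6, 81.6])), (np.int32(30), array([290.5, 211.6])), (np.int32(48), array([391. , 224.2]))]
top [(np.int32(6), array([482.8, 105.7])), (np.int32(28), array([269.6, 186.2])), (np.int32(39), array([392.4, 192.8]))]
tube [527.6  -6.6  44.3] [ 0.3  0.  -0.3  0.2] [527.5  -7.9  49. ]
bal [ 510.1 -297.9  108.7] [ 0.3 -0.  -0.3  0.1] [ 510.2 -298.   112. ] [ 54.3  11.9 108.7]
model centre [ 479.  -292.1] phase -0.1863330740947159 dist 31.673608080970794Traceback (most recent call last):
  File "s4.py", line 16, in <module>
    best=sorted(((score(c0+[i,j],ph0+k),i,j,k) for i in range(-8,9) for j in range(-8,9) for k in np.arange(-.3,.31,.05)),reverse=True)[:8]
         ~~~~~~^^^^^^^^^^^^^^^^^^^^^^^^^^^^^^^^^^^^^^^^^^^^^^^^^^^^^^^^^^^^^^^^^^^^^^^^^^^^^^^^^^^^^^^^^^^^^^^^^^^^^^^^^^^^^^^^^^^^^^^^
  File "s4.py", line 16, in <genexpr>
    best=sorted(((score(c0+[i,j],ph0+k),i,j,k) for i in range(-8,9) for j in range(-8,9) for k in np.arange(-.3,.31,.05)),reverse=True)[:8]
                  ~~~~~^^^^^^^^^^^^^^^^
  File "s4.py", line 13, in score
    s+=ring(8.5,100)-ring(4,98)
                     ~~~~^^^^^^
  File "s4.py", line 12, in <lambda>
    ring=lambda rr,z:samp(np.c_[m[0]+rr*np.cos(th),m[1]+rr*np.sin(th),0*th+z]).mean()
                     ~~~~^^^^^^^^^^^^^^^^^^^^^^^^^^^^^^^^^^^^^^^^^^^^^^^^^^^^^
  File "s4.py", line 7, in samp
    q=proj('top',P).astype(np.float32); return cv2.remap(g,q[None,:,0],q[None,:,1],cv2.INTER_LINEAR)[0]
      ~~~~^^^^^^^^^
  File "h.py", line 9, in proj
    k,r,t=K(n); return cv2.projectPoints(np.float64(P).reshape(-1,1,3),r,t,k,None)[0].reshape(-1,2)
          ~^^^
  File "h.py", line 6, in K
    c=manip.camera_info(n); f=200/np.tan(np.radians(c['vfov'])/2)
ValueError: time passes only in moves, steps and waits
```

```bash
sed -i 's/^def K(n):/from functools import lru_cache\n@lru_cache\ndef K(n):/' h.py; python3 s4.py | tail -8
```

```text
[135.9   2.   -3.   -0.1]
[133.9   1.   -3.   -0.1]
[130.7   2.   -2.   -0.1]
[129.9   2.   -4.   -0.1]
[128.7   3.   -3.   -0.1]
[128.5   1.   -2.   -0.1]
[128.3   1.   -4.   -0.1]
[126.4   1.   -4.   -0.1]
```

```bash
python3 - <<'E'
from ov import *
im=cv2.imread("pics/top4.png"); k=12; x0,y0,w=367,186,44
th=np.linspace(0,2*np.pi,60)
def show(img,n,x0,y0,c,ph,col):
    for j in range(4):
        a=ph+j*np.pi/2; m=np.array(c)+32*np.array([np.cos(a),np.sin(a)])
        q=((proj(n,np.c_[m[0]+7*np.cos(th),m[1]+7*np.sin(th),0*th+100])-[x0,y0]+.5)*k).astype(np.int32)
        cv2.polylines(img,[q],False,col,1)
A=crop(im,x0,y0,33,46,k); B=A.copy()
show(B,'top',x0,y0,(480.8,-295),-.286,(0,0,255)); show(B,'top',x0,y0,(479,-292.1),-.186,(0,200,0))
cv2.imwrite("pics/c7.png",cv2.hconcat([A,B])); print(A.shape)
E
```

```text
(552, 396, 3)
```

View pics/c7.png

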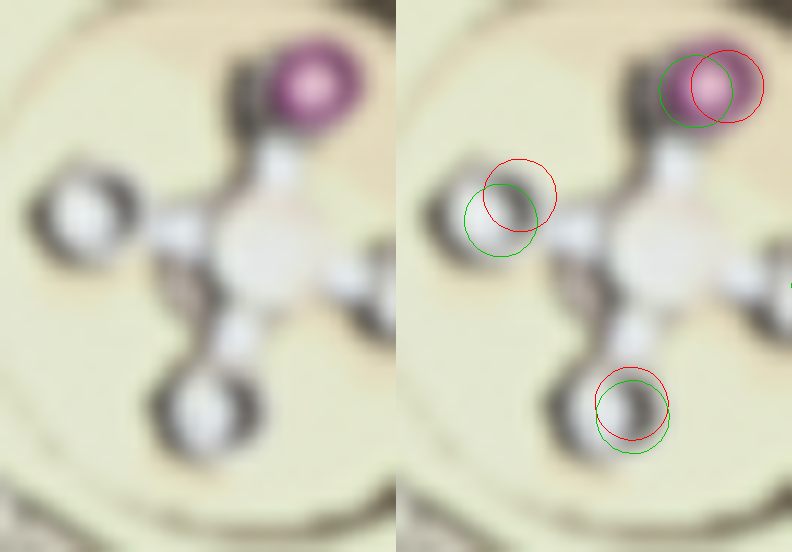

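```bash
python3 - <<'E'
from h import *
np.set_printoptions(precision=1,suppress=True)
m=lambda x,y:(367+(x+.5)/12-.5,186+(y+.5)/12-.5)
F=ray('top',m(208,408),100);L=ray('top',m(87,213),100);H=ray('top',m(268,245),107);B=ray('top',(392.4,192.8),111);Bc=ray('top',m(313,86),115)
print('front',F,'left',L,'hub',H,'bal',B,Bc)
print('F-B',np.linalg.norm((F-B)[:2]),np.linalg.norm((F-Bc)[:2]),'mid',(F+B)/2,'F-L',np.linalg.norm((F-L)[:2]),'L-H',np.linalg.norm((L-H)[:2]))
print(proj('scene',[F,B]))
E
```

```text
front [ 449.1 -280.8  100. ] left [ 486.2 -257.3  100. ] hub [ 480.2 -290.9  107. ] bal [ 510.2 -298.1  111. ] [ 510.1 -297.9  115. ]
F-B 63.564955016799175 63.35602620588278 mid [ 479.7 -289.4  105.5] F-L 43.93752819663301 L-H 34.16376235528148
[[373.2 238.1]
 [391.5 223.4]]
```

```bash
cat > s5.py <<'E'
from h import *
import sys
np.set_printoptions(precision=2,suppress=True)
dn=lambda psi:R.from_matrix(np.c_[[-np.sin(psi),np.cos(psi),0],[np.cos(psi),np.sin(psi),0],[0,0,-1]]).as_quat()
tube=np.array([527.6,-8.]); bk=np.array([448.8,-280.9])
for psi in(1.295,1.295-np.pi): print(psi,manip.solve_ik([*tube,60],dn(psi)),manip.solve_ik([*bk,124],dn(psi)))
if len(sys.argv)>1:
    psi=1.295 if sys.argv[1]=='a' else 1.295-np.pi; o=dn(psi); S=manip.get_state
    manip.move_pose([*tube,110],o)
    print(manip.move_straight([*tube,59.5],rate=70,stop_force=5))
    manip.set_gripper(10,12); print(S()['gripper_width'],S()['finger_force'],S()['ee_pos'])
    manip.move_straight([*tube,200],rate=120)
    print(S()['gripper_width'],S()['time_s'])
    manip.move_pose([480,-150,260],o)
    manip.move_pose([*bk,205],o); manip.wait(.2)
    print(S()['gripper_width'],S()['time_s'],S()['ee_pos'])
    for m in("scene","top"): cv2.imwrite(f"pics/{m}5.png",manip.snapshot(m)[:,:,::-1])
E
python3 s5.py
```

```text
1.295 [-0.08  0.45  1.74 -0.    0.95 -1.38] [-0.63  0.36  1.69 -0.    1.09 -1.92]
-1.8465926535897932 [-0.08  0.45  1.74 -0.    0.95  1.76] [-0.63  0.36  1.69 -0.    1.09  1.22]
```

```bash
python3 s5.py b; sed -i 's/4.png/5.png/' s3.py; python3 s3.py
```

```text
1.295 [-0.08  0.45  1.74 -0.    0.95 -1.38] [-0.63  0.36  1.69 -0.    1.09 -1.92]
-1.8465926535897932 [-0.08  0.45  1.74 -0.    0.95  1.76] [-0.63  0.36  1.69 -0.    1.09  1.22]
False
16.871660339235692 11.997838636598317 [528.11  -7.48  59.89]
16.652723892523802 26.4167
16.7234985714912 27.9417 [ 449.58 -279.75  205.53]
scene [(np.int32(25), array([20.1, 80.6])), (np.int32(46), array([374.6, 201.8])), (np.int32(50), array([391. , 224.5]))]
top [(np.int32(9), array([483.4, 105.3]))]
```

```bash
python3 - <<'E'
from h import *
np.set_printoptions(precision=2,suppress=True)
s=manip.get_state();e=s['ee_pos'];print(e,s['dq'])
print('pred',proj('scene',[[449.58,-279.75,188.5],[449.58,-279.75,191.5],[454.6,-279.75,190],[449.6,-274.75,190]]),'seen 374.6 201.8')
print('bal pred',proj('scene',[[510.2,-298,107.5],[510.2,-298,109]]),'seen 391 224.3')
E
```

```text
[ 449.32 -280.12  205.42] [-0.01  0.    0.   -0.   -0.   -0.  ]
pred [[375.99 202.47]
 [376.1  201.2 ]
 [377.01 200.85]
 [373.83 201.23]] seen 374.6 201.8
bal pred [[391.32 224.66]
 [391.38 224.1 ]] seen 391 224.3
```

```bash
cat > s6.py <<'E'
from h import *
np.set_printoptions(precision=2,suppress=True)
S=manip.get_state
bk=np.array([448.8,-282.]); z=None
manip.move_straight([*bk,166],rate=80); manip.wait(.2)
for o in((0,0),(0,1.5),(0,-1.7),(1.7,0),(-1.7,0),(1.7,-1.7),(-1.7,1.7)):
    c=bk+o
    manip.move_straight([*c,162],rate=60); manip.wait(.15)
    r=manip.move_straight([*c,140],rate=30,stop_force=2.5); s=S()
    print(o,r,s['ee_pos'],s['wrist_force'],s['time_s'],s['gripper_width'])
    if not r: break
    if s['ee_pos'][2]<152: print('partly in'); break
E
python3 s6.py
```

```text
(0, 0) False [ 448.77 -281.99  139.98] [-1.42 -0.62 -1.17] 30.1667 16.737889125054988
```

```bash
python3 - <<'E'
from h import *
np.set_printoptions(precision=2,suppress=True)
S=manip.get_state
c=[448.8,-282.]
r=manip.move_straight([*c,123],rate=25,stop_force=3);s=S();print(r,s['ee_pos'],s['wrist_force'],s['time_s'],s['gripper_width'])
E
```

```text
True [ 448.79 -281.82  124.2 ] [0.24 1.08 3.62] 30.775 16.663371510733118
```

```bash
python3 - <<'E'
from h import *
np.set_printoptions(precision=2,suppress=True)
S=manip.get_state
c=[448.8,-282.]
manip.set_gripper(30,12)
manip.move_straight([*c,240],rate=80)
manip.move_pose([420,-20,260],S()['tcp_rot']); manip.wait(.5)
print(S()['time_s'],S()['gripper_width'])
for m in("scene","top"): cv2.imwrite(f"pics/{m}6.png",manip.snapshot(m)[:,:,::-1])
E
sed -i 's/5.png/6.png/' s3.py; cat > s7.py <<'E'
from s3 import *
for i,j in((1,-1),(0,-1),(1,1),(2,2),(1,2),(2,1)):
    try: print(i,j,*tri({'scene':cents['scene'][i][1],'top':cents['top'][j][1]}))
    except IndexError: pass
E
python3 s7.py
```

```text
34.35 29.925319459437183
scene [(np.int32(16), array([44.5, 81.5])), (np.int32(49), array([391. , 224.3])), (np.int32(58), array([373.9, 234.9]))]
top [(np.int32(6), array([483. , 105.2])), (np.int32(39), array([392.4, 192.8])), (np.int32(41), array([385.8, 219.2]))]
1 -1 [ 457.5 -296.8  134.1] [-8.2  0.9  7.7 -3.7]
0 -1 [282.6 -46.4 387.9] [ 179.9   27.6 -124.8  100.3]
1 1 [ 510.2 -298.   108.5] [ 0.3 -0.  -0.3  0.1]
2 2 [ 449.2 -282.7  109.1] [ 0.5 -0.  -0.4  0.2]
1 2 [ 457.5 -296.8  134.1] [-8.2  0.9  7.7 -3.7]
2 1 [ 503.  -283.4   81.2] [ 9.2 -1.  -8.6  4.1]
```

```bash
python3 -c "
from cell import manip
print(manip.hand_in())"
```

```text
the job is handed in; nothing more can be done
None
```

I pushed the catch aside gently, swung the lid fully open, seated the tube in the bucket opposite the balance tube and let go, then handed in at about 34 s; the cameras put its cap level with the balance tube's, which had not moved.

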